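# Pair the split flange halves on the inspection bench

## Task

Two split flanges, one blue and one yellow, lie in halves on the bench; one half of each is held by a magnet block. Slide each loose half along the bench, without lifting it, up to the held half of its own colour until the joint faces meet flush and in line, and press it home there firmly for a moment, without shifting the held half; do the blue pair first, then the yellow. Leave the red half and everything else alone.

Things in the scene. Friction and masses are not known exactly. Their poses are not given: they have to be found in the camera images.
- blue_loose: Blue half of a split flange lying flat: half ring, outer radius 60, inner 35, 26 high (mm); ears at both ends, 14 thick, reach 76 mm from centre and end in one flat joint face. Origin: ring centre, in the joint face's plane, at table height. z up, x square to the face; ring on its -x side. Loose, 0.3-0.8 kg. Paired: origin and axes coincide with the held half's.
- blue_held: Blue half of a split flange lying flat: half ring, outer radius 60, inner 35, 26 high (mm); ears at both ends, 14 thick, reach 76 mm from centre and end in one flat joint face. Origin: ring centre, in the joint face's plane, at table height. z up, x square to the face; ring on its +x side. Held by a burgundy magnet block (50x60x50 mm) behind its arc; slips along +x above 22 N.
- yellow_loose: Yellow half of a split flange lying flat: half ring, outer radius 45, inner 25, 26 high (mm); ears at both ends, 14 thick, reach 59 mm from centre and end in one flat joint face. Origin: ring centre, in the joint face's plane, at table height. z up, x square to the face; ring on its -x side. Loose, 0.3-0.8 kg. Paired: origin and axes coincide with the held half's.
- yellow_held: Yellow half of a split flange lying flat: half ring, outer radius 45, inner 25, 26 high (mm); ears at both ends, 14 thick, reach 59 mm from centre and end in one flat joint face. Origin: ring centre, in the joint face's plane, at table height. z up, x square to the face; ring on its +x side. Held by a burgundy magnet block (50x60x50 mm) behind its arc; slips along +x above 22 N.
- red_half: Bystander: red loose half flange without a partner, outer radius 52 mm, ears to 66 mm, 26 mm high. Origin as for the loose halves.
- flange: Bystander: bare steel ring flange, 100 mm across, 30 mm high. Origin: centre of its underside.
- wrench: Bystander: steel wrench, 190 mm long, lying flat along its x. Origin: middle of its underside.
- nut: Bystander: large steel nut, 36 mm across flats, 18 mm high. Origin: centre of its underside.
- can: Bystander: green can standing upright, 60 mm across, 110 mm high. Origin: centre of its underside.
Things that resemble listed ones, but are neither listed nor needed, are in the scene too. Leave any purple look-alike of the yellow_held alone. Leave any pink look-alike of the blue_loose alone.

How it is judged:
On the way, in this order (a step that is already met when the one before it is completed fails the run):
1. the blue pair is closed and pressed together (over 5 N) (horizontal distance between blue_loose and blue_held below 0.004 m and angle between the x axis of blue_loose and the x axis of blue_held, either way round below 0.06 rad and height (world z) of blue_loose below 0.004 m and contact force between blue_loose and blue_held above 5 N), for 0.05 s.
2. then the yellow pair is closed and pressed together (over 5 N) (horizontal distance between yellow_loose and yellow_held below 0.004 m and angle between the x axis of yellow_loose and the x axis of yellow_held, either way round below 0.06 rad and height (world z) of yellow_loose below 0.004 m and contact force between yellow_loose and yellow_held above 5 N), for 0.05 s.
At the end, for the whole second after the job is handed in: Each loose half lies flat and at rest on the table against the held half of its colour: centres within 4 mm, joint faces parallel within 0.06 rad (horizontal distance between blue_loose and blue_held below 0.004 m and angle between the x axis of blue_loose and the x axis of blue_held, either way round below 0.06 rad and height (world z) of each of blue_loose, yellow_loose below 0.004 m and horizontal distance between yellow_loose and yellow_held below 0.004 m and angle between the x axis of yellow_loose and the x axis of yellow_held, either way round below 0.06 rad and linear speed of each of blue_loose, yellow_loose below 0.01 m/s); the robot touches nothing.
It fails at once if the blue held half is shifted by more than 3 mm (distance of blue_held from where it was at the start of the episode above 0.003 m).
It fails at once if the yellow held half is shifted by more than 3 mm (distance of yellow_held from where it was at the start of the episode above 0.003 m).
It fails at once if the blue loose half is lifted (over 15 mm) or tipped (height (world z) of blue_loose above 0.015 m or angle between blue_loose's own z axis and vertical above 0.3 rad).
It fails at once if the yellow loose half is lifted (over 15 mm) or tipped (height (world z) of yellow_loose above 0.015 m or angle between yellow_loose's own z axis and vertical above 0.3 rad).
It fails at once if a bystander is disturbed (moved by more than 15 mm) (distance of any of red_half, flange, wrench, nut, can from where it was at the start of the episode above 0.015 m).
It also fails if it takes over 72 s, if anything falls off the work surface, if the arm or the gripper's body presses on something with over 40 N, if the wrist force passes 120 N, or if a joint passes its speed limit or range.

## Robot

A 6-joint arm with a two-finger parallel gripper is mounted at the origin on the work surface. World frame = base frame: x ahead of the robot, y to its left, z up, the work surface at z = 0. Lengths are in m, angles in rad, forces in N, time in s.
With the tool pointing down it reaches from about 0.35 to 0.975 m from the base axis. Payload 7.1 kg.
Tool frame: the origin (TCP) lies midway between the tips of the shut fingers; the grasp point (between the pads) lies 19 mm behind it; z points along the fingers, y is the line along which they close (so a half turn about z gives the same grasp; the last joint's range is limited). The gripper opens to 88 mm and grips with 3 to 60 N. Pads are 20 mm wide; open, the fingers measure 115 mm over their backs; the gripper's body (75 mm by 178 mm) begins 61 mm behind the grasp point.
Start: joints at [1.165, 0.423, 1.63, -0, 1.089, -0.019], TCP at [0.236, 0.579, 0.223] pointing down, gripper open.
Joint ranges: [-3, 3], [-0.9, 2.11], [0.09, 2.58], [-1.31, 4.45], [0.11, 2.69], [-2.54, 2.54]. Speed limits (rad/s): [2.39, 2.39, 3.01, 3.14, 3.14, 3.14].

## Interface

Orientations are given as a unit quaternion [w, x, y, z].
In Python, from station import move_pose, movel, movej, command_gripper, wait, inverse_kinematics, read_camera, camera_info, MotionError, job_done, get_time, get_joint_pos, get_qvel, get_effort, get_tcp_pos, get_ee_rot, get_ft_force, get_ft_torque, get_grip_width, get_finger_force gives the robot as it stands. Calls block until the motion is done:
- move_pose(position, orientation): joint-space move of the TCP to a pose.
- movel(position, frame=None, v=0.15, until_force=None): straight line of the TCP; frame=None keeps the orientation; v is the mean speed in m/s. With until_force (N) it stops when the force on the tool has changed by that much, and returns True; else False.
- movej(angles): joint-space move.
- command_gripper(opening): opening from 0.0 (shut) to 1.0 (fully open); the grip force is fixed at half the most; returns when the fingers have stopped.
- wait(seconds).
- inverse_kinematics(position, orientation): joint angles nearest the present ones, or None.
- read_camera(name): name is "scene" or "top" or "wrist"; returns the picture (400x640x3 uint8, red, green, blue); there is no depth.
- camera_info(name): a dict with "intrinsics" (3x3 intrinsics, pixels), "T" (4x4, takes a point from camera to world coordinates); the wrist camera has in their place "tool_from_camera" (4x4, takes a point from camera to tool coordinates, whose origin is the TCP and whose axes are the flange's). Camera axes: x right, y up, looking along -z (the intrinsics and any distortion apply to the point x, -y, -z); pixel columns grow to the right and rows downward; lengths in m; the calibration is good to about 2 mm. The wrist camera is an equidistant fisheye: a pixel r from the principal point sees the ray r / f radians off the axis. A picture is of the moment at which its call begins: read the wrist's pose just before it. camera_info takes no time and is no camera call.
A pose or a line that the arm cannot do raises MotionError and nothing moves.
- job_done(): hands the job in; it is judged then, once.
Readings, each from a call of its own:
- get_time(): time.
- get_joint_pos(): joint angles.
- get_qvel(): joint speeds.
- get_effort(): joint torques, N m.
- get_tcp_pos(): TCP position.
- get_ee_rot(): TCP orientation.
- get_ft_force(): force on the tool from outside, world axes, zero at the start.
- get_ft_torque(): the same for the moment, N m.
- get_grip_width(): opening from 0.0 (shut) to 1.0 (fully open).
- get_finger_force(): force on a finger pad.
Only numpy, scipy, OpenCV 4.12 (cv2) and the standard library are available. Lean on these libraries where they do the work, as an engineer would, in place of code of your own. Each camera call takes 0.05 s, during which the arm holds its last target. There are 200 camera calls.

## Working session

There is one attempt and no reset: what is moved stays moved. The work goes in short steps, each a Python script; the robot and the scene stay as the last script left them, time stands still between calls to the robot, and variables do not carry over. Pictures are saved under pics/ and viewed, at most 11 in all, crops included, and the job is handed in when it is done.

```bash
mkdir -p pics; python3 - <<'E'
from station import *
import cv2,numpy as np
np.set_printoptions(precision=4,suppress=True)
for n in("top","scene"):
    im=read_camera(n); cv2.imwrite(f"pics/{n}0.png",im[:,:,::-1]); print(camera_info(n))
print(camera_info("wrist"),get_time(),get_ee_rot())
E
```

```text
{'intrinsics': array([[387.4981,   0.    , 319.882 ],
       [  0.    , 387.4981, 202.2358],
       [  0.    ,   0.    ,   1.    ]]), 'T': array([[ 0.004 ,  0.993 , -0.1181,  0.4076],
       [-0.9999,  0.0055,  0.0126,  0.0257],
       [ 0.0131,  0.118 ,  0.9929,  1.1964],
       [ 0.    ,  0.    ,  0.    ,  1.    ]])}
{'intrinsics': array([[407.131 ,   0.    , 312.9187],
       [  0.    , 407.131 , 195.6501],
       [  0.    ,   0.    ,   1.    ]]), 'T': array([[-0.2131, -0.7447,  0.6325,  1.2626],
       [ 0.977 , -0.1599,  0.1408,  0.1603],
       [-0.0037,  0.648 ,  0.7616,  0.907 ],
       [ 0.    ,  0.    ,  0.    ,  1.    ]])}
{'intrinsics': array([[309.7069,   0.    , 317.3995],
       [  0.    , 309.7069, 203.1862],
       [  0.    ,   0.    ,   1.    ]]), 'tool_from_camera': array([[ 0.001 ,  0.9648,  0.2628,  0.0717],
       [ 1.    , -0.0005, -0.0016, -0.001 ],
       [-0.0014,  0.2628, -0.9648, -0.1632],
       [ 0.    ,  0.    ,  0.    ,  1.    ]])} 0.1 [-0.0001  0.1922  0.9814 -0.0007]
```

View pics/top0.png

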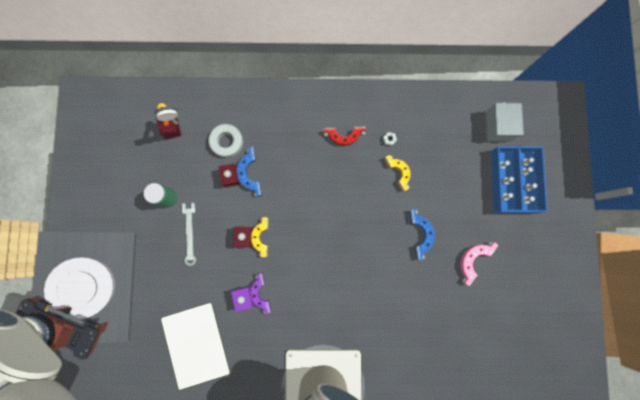

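View pics/scene0.png

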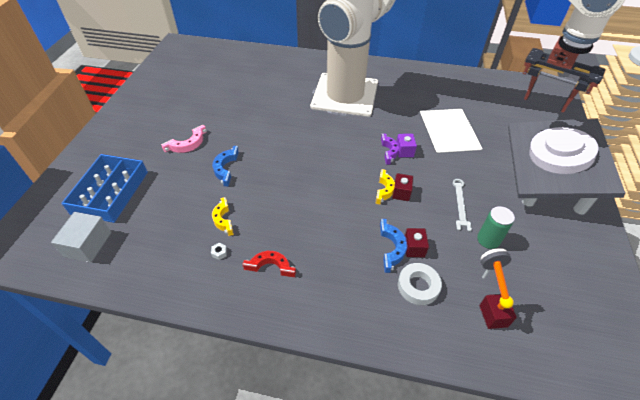

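Top view: blue held at about (247,172) and blue loose at (425,235). Yellow held is at (261,237) and yellow loose at (400,172). The held faces point right (world −y). I'll fit the known outlines to colour masks in both fixed cameras.

```bash
cat > vis.py <<'E'
from station import *
import cv2,numpy as np
from scipy.optimize import minimize
from scipy.spatial.transform import Rotation as R
np.set_printoptions(precision=4,suppress=True)
DIM={'blue':(.060,.035,.076),'yellow':(.045,.025,.059)}
def cam(n):
    i=camera_info(n)
    if n!='wrist': return n,i['intrinsics'],i['T']
    q=get_ee_rot(); T=np.eye(4); T[:3,:3]=R.from_quat([q[1],q[2],q[3],q[0]]).as_matrix(); T[:3,3]=get_tcp_pos()
    return n,i['intrinsics'],T@i['tool_from_camera']
def proj(c,P):
    n,K,T=c; p=(np.asarray(P)-T[:3,3])@T[:3,:3]; x,y,z=p[:,0],-p[:,1],-p[:,2]
    if n=='wrist':
        r=np.hypot(x,y); th=np.arctan2(r,z); k=th/np.maximum(r,1e-9); u=np.c_[x*k,y*k]
    else: u=np.c_[x/z,y/z]
    return u*[K[0,0],K[1,1]]+K[:2,2]
def unproj(c,uv,z):
    n,K,T=c; u=(np.asarray(uv,float)-K[:2,2])/[K[0,0],K[1,1]]
    if n=='wrist':
        th=np.linalg.norm(u); d=np.r_[u/th*np.sin(th),np.cos(th)]
    else: d=np.r_[u,1]
    d=T[:3,:3]@(d*[1,-1,-1]); return T[:3,3]+d*(z-T[2,3])/d[2]
def outline(col):           # ring on the -x side
    ro,ri,e=DIM[col]; a0=np.arcsin(0.014/ro)
    a=np.linspace(np.pi/2+a0,3*np.pi/2-a0,40); b=np.linspace(3*np.pi/2,np.pi/2,40)
    return np.vstack([[[0,e],[-.014,e]],np.c_[ro*np.cos(a),ro*np.sin(a)],[[-.014,-e],[0,-e]],np.c_[ri*np.cos(b),ri*np.sin(b)]])
def place(col,held,p):
    o=outline(col)*([-1,1] if held else [1,1]); c,s=np.cos(p[2]),np.sin(p[2])
    return o@np.array([[c,s],[-s,c]])+p[:2]
def render(c,col,held,p,roi,S=4):
    x0,y0,x1,y1=roi; m=np.zeros(((y1-y0)*S,(x1-x0)*S),np.uint8); o=place(col,held,p)
    for z in np.linspace(0,.026,6):
        q=(proj(c,np.c_[o,np.full(len(o),z)])+.5-[x0,y0])*S-.5
        cv2.fillPoly(m,[np.round(q*16).astype(np.int32)],255,shift=4)
    return cv2.resize(m,(x1-x0,y1-y0),interpolation=cv2.INTER_AREA)/255.
def mask(im,col):
    h=cv2.cvtColor(im,cv2.COLOR_RGB2HSV).astype(int)
    lo,hi=((100,120) if col=='blue' else (18,34))
    m=((h[...,0]>=lo)&(h[...,0]<=hi)&(h[...,1]>130)&(h[...,2]>60)).astype(np.uint8)
    return cv2.morphologyEx(m,cv2.MORPH_CLOSE,np.ones((3,3)))
def fit(views,col,held,p0,pad=12):
    dat=[]
    for c,im in views:
        q=proj(c,np.c_[place(col,held,p0),np.full(84,.013)])
        x0,y0=np.maximum(np.floor(q.min(0)-pad),0).astype(int); x1,y1=np.minimum(np.ceil(q.max(0)+pad),[640,400]).astype(int)
        dat.append((c,(x0,y0,x1,y1),cv2.GaussianBlur(mask(im,col)[y0:y1,x0:x1].astype(float),(0,0),1)))
    def cost(v):
        p=np.r_[v[:2]/100,v[2]/5]
        return sum(((cv2.GaussianBlur(render(c,col,held,p,r),(0,0),1)-m)**2).sum()/m.sum() for c,r,m in dat)
    v=np.r_[np.array(p0[:2])*100,p0[2]*5]
    for s in(1.,.3):
        r=minimize(cost,v,method='Nelder-Mead',options=dict(initial_simplex=v+s*np.vstack([np.zeros(3),np.eye(3)]),xatol=.005,fatol=1e-5)); v=r.x
    return np.r_[v[:2]/100,v[2]/5],r.fun
E
cat > m0.py <<'E'
from vis import *
ims={n:(cam(n),cv2.imread(f'pics/{n}0.png')[:,:,::-1].copy()) for n in('top','scene')}
# face-centre pixels (top), axis angle
g={('blue',0):(414,235,1.45),('blue',1):(257,171,1.8),('yellow',0):(390,173,1.9),('yellow',1):(266,237,1.57)}
for (col,h),(u,v,a) in g.items():
    p0=np.r_[unproj(ims['top'][0],(u,v),.02)[:2],a]
    print(col,h,p0,*[fit(w,col,h,p0) for w in([ims['top']],[ims['scene']],list(ims.values()))])
E
python3 m0.py
```

```text
blue 0 [ 0.4489 -0.2754  1.45  ] (array([ 0.4517, -0.2784,  1.7072]), np.float64(0.21952196197200255)) (array([ 0.4515, -0.2732,  1.7085]), np.float64(0.016912813677431308)) (array([ 0.4508, -0.2759,  1.7097]), np.float64(0.27376869337698667))
blue 1 [0.6433 0.2049 1.8   ] (array([0.6441, 0.2096, 1.7704]), np.float64(0.12491556446005674)) (array([0.645 , 0.209 , 1.7476]), np.float64(0.02818506988676877)) (array([0.6445, 0.2092, 1.7424]), np.float64(0.15683098325867983))
yellow 0 [ 0.6397 -0.2057  1.9   ] (array([ 0.6379, -0.2207,  2.0491]), np.float64(0.045018554054290755)) (array([ 0.6381, -0.2185,  2.0866]), np.float64(0.037990605944016265)) (array([ 0.6383, -0.2196,  2.0793]), np.float64(0.09596816265266811))
yellow 1 [0.4409 0.1731 1.57  ] (array([0.4411, 0.1749, 1.5644]), np.float64(0.04098094535752276)) (array([0.4419, 0.1753, 1.5395]), np.float64(0.04185925098451517)) (array([0.4418, 0.1751, 1.5501]), np.float64(0.08513381622962757))
```

```bash
cat > rob.py <<'E'
from vis import *
def Q(phi): a=(phi+np.pi/2)/2; return [0.,np.cos(a),np.sin(a),0.]
def go(x,y,z,phi): move_pose([x,y,z],Q(phi))
def snap(name):
    c=cam('wrist'); im=read_camera('wrist'); cv2.imwrite(f'pics/{name}.png',im[:,:,::-1]); return c,im.copy()
E
python3 - <<'E'
from rob import *
go(.50,.20,.22,-1.45); wait(.2); print(get_time(),get_tcp_pos(),get_ee_rot(),get_joint_pos())
v=snap('wh')
for col,p in(('blue',[.6447,.209,1.75]),('yellow',[.4415,.1751,1.55])): print(col,fit([v],col,1,p,20))
go(.50,-.24,.22,-1.45); wait(.2); print(get_time())
v=snap('wl')
for col,p in(('blue',[.451,-.275,1.708]),('yellow',[.638,-.2195,2.075])): print(col,fit([v],col,0,p,20))
a=cv2.imread('pics/wh.png');b=cv2.imread('pics/wl.png');cv2.imwrite('pics/w2.png',cv2.resize(np.vstack([a,b]),(480,600)))
E
```

```text
1.9917 [0.4998 0.2006 0.2199] [-0.      0.9981  0.0611 -0.0001] [0.3596 0.3004 1.8236 0.0001 1.0177 1.8081]
blue (array([0.644 , 0.2076, 1.7541]), np.float64(0.11164540104709507))
yellow (array([0.4416, 0.174 , 1.5863]), np.float64(2.1080289488033923))
3.8583
blue (array([ 0.4495, -0.2774,  1.6978]), np.float64(0.15912150290413254))
yellow (array([ 0.636 , -0.2155,  1.8272]), np.float64(5.168886972131626))
```

View pics/w2.png

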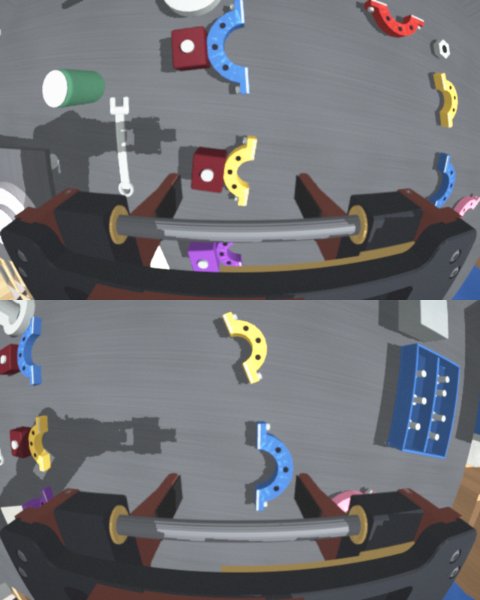

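The wrist pictures show both held halves (blue 225,45; yellow 238,170 in the upper half) and both loose halves (blue 270,468; yellow 248,347 in the lower half) clearly. The yellow mask needs wider thresholds.

```bash
python3 - <<'E'
import vis,cv2,numpy as np
from rob import *
T=camera_info('wrist')
def C(x,y,z,phi):
    M=np.eye(4);q=Q(phi);M[:3,:3]=R.from_quat([q[1],q[2],q[3],q[0]]).as_matrix();M[:3,3]=[x,y,z];return 'wrist',T['intrinsics'],M@T['tool_from_camera']
h=(C(.4998,.2006,.2199,-1.45),cv2.imread('pics/wh.png')[:,:,::-1].copy())
l=(C(.4998,-.24,.22,-1.45),cv2.imread('pics/wl.png')[:,:,::-1].copy())
for v,p in((h,[.4415,.1751,1.55]),(l,[.638,-.2195,2.075])):
    u=proj(v[0],[[p[0]-.035*np.cos(p[2])*(1 if v is l else -1),p[1]-.035*np.sin(p[2])*(1 if v is l else -1),.026]])[0].astype(int)
    print(u,cv2.cvtColor(v[1],cv2.COLOR_RGB2HSV)[u[1]-9:u[1]+10:3,u[0]-9:u[0]+10:6].tolist())
def mask2(im,col):
    h=cv2.cvtColor(im,cv2.COLOR_RGB2HSV).astype(int)
    lo,hi=((98,125) if col=='blue' else (15,40))
    m=((h[...,0]>=lo)&(h[...,0]<=hi)&(h[...,1]>80)&(h[...,2]>45)).astype(np.uint8)
    return cv2.morphologyEx(m,cv2.MORPH_CLOSE,np.ones((5,5)))
vis.mask=mask2
out=[]
for v,col,hh,p in((h,'blue',1,[.6447,.209,1.75]),(h,'yellow',1,[.4415,.1751,1.55]),(l,'blue',0,[.451,-.275,1.708]),(l,'yellow',0,[.638,-.2195,2.075])):
    r=fit([v],col,hh,p,15); print(col,hh,r)
    im=v[1][:,:,::-1].copy(); im[mask2(v[1],col)>0]=(im[mask2(v[1],col)>0]*.5+[0,100,0]).astype(np.uint8)
    for z,cc in((0,(0,0,255)),(.026,(255,255,255))):
        q=proj(v[0],np.c_[place(col,hh,r[0]),np.full(84,z)]); cv2.polylines(im,[np.round(q*16).astype(int)],True,cc,1,shift=4)
    u=np.clip(q.mean(0).astype(int),[65,50],[575,350]); out.append(cv2.resize(im[u[1]-50:u[1]+50,u[0]-65:u[0]+65],None,fx=3,fy=3))
cv2.imwrite('pics/chk.png',np.vstack([np.hstack(out[:2]),np.hstack(out[2:])]))
E
```

```text
[303 227] [[[177, 160, 132], [20, 158, 221], [29, 118, 255], [29, 117, 255]], [[176, 160, 132], [24, 151, 245], [30, 114, 255], [30, 115, 255]], [[176, 162, 131], [27, 138, 254], [29, 123, 255], [30, 99, 255]], [[177, 157, 133], [29, 123, 255], [9, 29, 61], [30, 112, 255]], [[176, 163, 130], [29, 124, 255], [130, 14, 56], [30, 95, 255]], [[176, 160, 134], [29, 123, 255], [26, 142, 251], [30, 119, 255]], [[175, 161, 133], [30, 115, 255], [30, 104, 255], [30, 119, 255]]]
[342  52] [[[30, 95, 255], [30, 115, 255], [30, 110, 255], [111, 18, 138]], [[30, 108, 255], [30, 114, 255], [30, 115, 255], [21, 41, 166]], [[30, 99, 255], [30, 113, 255], [27, 137, 252], [26, 113, 251]], [[26, 146, 251], [28, 131, 254], [120, 4, 68], [30, 110, 255]], [[22, 158, 181], [30, 113, 255], [150, 8, 65], [30, 114, 255]], [[22, 119, 142], [30, 109, 255], [29, 125, 255], [30, 113, 255]], [[15, 11, 89], [30, 95, 255], [30, 90, 255], [30, 103, 255]]]
blue 1 (array([0.644 , 0.2073, 1.7577]), np.float64(0.043777705057582245))
yellow 1 (array([0.4398, 0.1724, 1.5449]), np.float64(0.05041790206715023))
blue 0 (array([ 0.449 , -0.2776,  1.7033]), np.float64(0.013131919626281068))
yellow 0 (array([ 0.637 , -0.2213,  2.0699]), np.float64(0.013708867312886923))
```

View pics/chk.png

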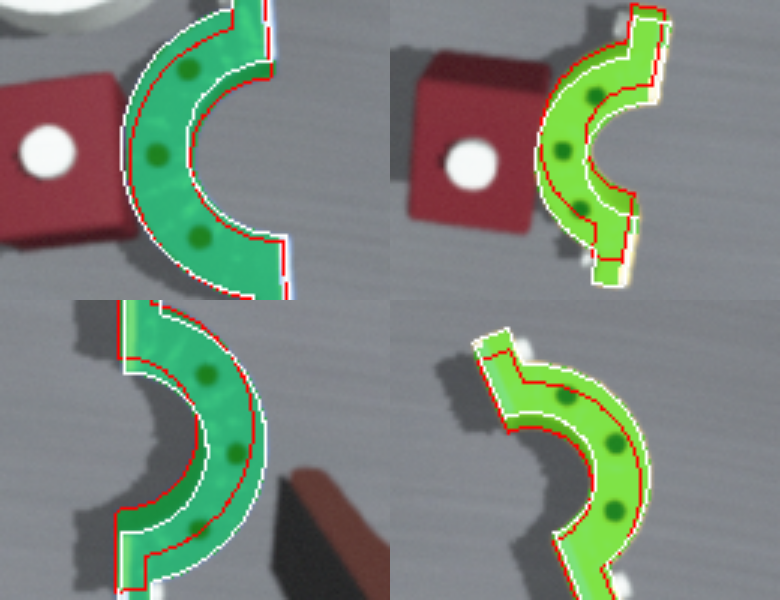

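The fits match within about 1 mm: white outlines lie on the top edges and sizes agree. Next: grip the blue half at its arc and slide it to a standoff.

```bash
python3 - <<'E'
s=open('vis.py').read()
s=s.replace("((100,120) if col=='blue' else (18,34))","((98,125) if col=='blue' else (15,40))").replace("[...,1]>130)&(h[...,2]>60)","[...,1]>80)&(h[...,2]>45)").replace("np.ones((3,3))","np.ones((5,5))")
open('vis.py','w').write(s)
E
cat >> rob.py <<'E'
MID={'blue':.0468,'yellow':.0340}
def tcp(col,p,z=.005): return [p[0]-MID[col]*np.cos(p[2]),p[1]-MID[col]*np.sin(p[2]),z]
def off(p,d,a=None): a=p[2] if a is None else a; return np.r_[p[0]-d*np.cos(a),p[1]-d*np.sin(a),p[2]]
def pick_slide(col,L,H,stand,opening):
    command_gripper(opening)
    q=Q(L[2]-np.pi); t=tcp(col,L)
    move_pose(t[:2]+[.09],q); movel(t,v=.1); command_gripper(0.)
    print('grip mm',get_grip_width()*88,get_finger_force(),get_time())
    movel(tcp(col,off(H,stand)),Q(H[2]-np.pi),v=.15); wait(.1)
    print(get_tcp_pos(),get_ft_force(),get_time())
    return snap(col+'_st')
def overlay(v,items,name,half=(130,100)):
    im=v[1][:,:,::-1].copy()
    for col,h,p in items:
        for z,cc in((0,(0,0,255)),(.026,(255,255,255))):
            q=proj(v[0],np.c_[place(col,h,p),np.full(84,z)]); cv2.polylines(im,[np.round(q*16).astype(int)],True,cc,1,shift=4)
    u=np.clip(q.mean(0).astype(int),half,np.array([640,400])-half)
    cv2.imwrite(name,cv2.resize(im[u[1]-half[1]:u[1]+half[1],u[0]-half[0]:u[0]+half[0]],None,fx=3,fy=3))
E
python3 - <<'E'
from rob import *
H=np.array([.644,.2073,1.7577])
v=pick_slide('blue',np.array([.449,-.2776,1.7033]),H,.03,.58)
h=fit([v],'blue',1,H,10); l=fit([v],'blue',0,off(H,.03),10); print(h,l,off(H,.03))
overlay(v,[('blue',1,h[0]),('blue',0,l[0])],'pics/bst.png')
E
```

```text
grip mm 26.491191002973174 28.911928925244865 6.85
[0.6573 0.1298 0.0053] [-3.4962 -9.0614  9.1611] 10.425
(array([0.6429, 0.2076, 1.73  ]), np.float64(0.4958496070001683)) (array([0.6475, 0.1741, 1.7494]), np.float64(0.46929318036882867)) [0.6496 0.1778 1.7577]
```

View pics/bst.png

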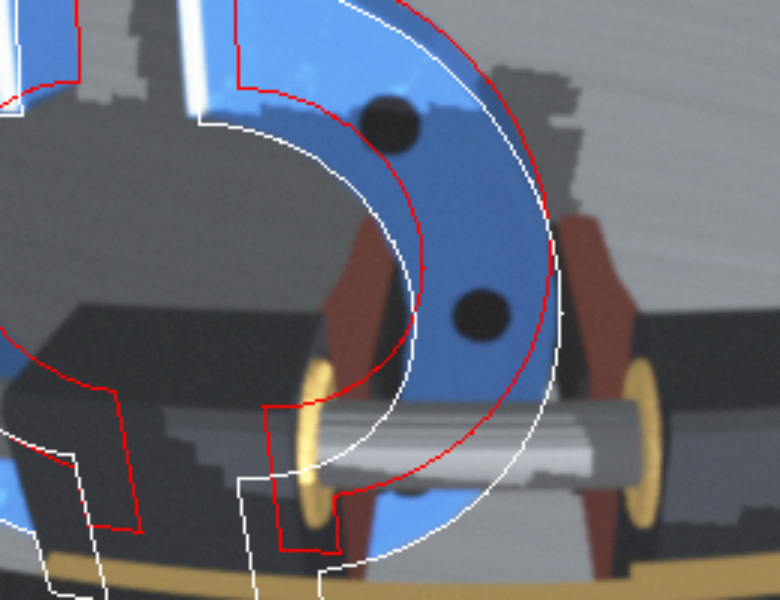

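The gripper hides half the ring, so this fit is biased. I'll read the corners of the two visible upper ears directly from an enlarged crop.

```bash
python3 - <<'E'
from rob import *
v=(cam('wrist'),None); H=np.array([.644,.2073,1.7577])
for h,p in((1,H),(0,off(H,.03))):
    o=place('blue',h,p); print(h,proj(v[0],np.c_[o[[0,1,82,83]],[.026]*4]).round(1).tolist())
im=cv2.imread('pics/blue_st.png'); cv2.imwrite('pics/bc.png',cv2.resize(im[30:145,190:340],None,fx=5,fy=5,interpolation=cv2.INTER_CUBIC))
E
```

```text
1 [[196.7, 359.8], [177.9, 357.1], [179.5, 309.7], [183.7, 310.3]]
0 [[240.0, 364.5], [261.4, 366.1], [235.7, 314.6], [231.0, 314.5]]
```

View pics/bc.png

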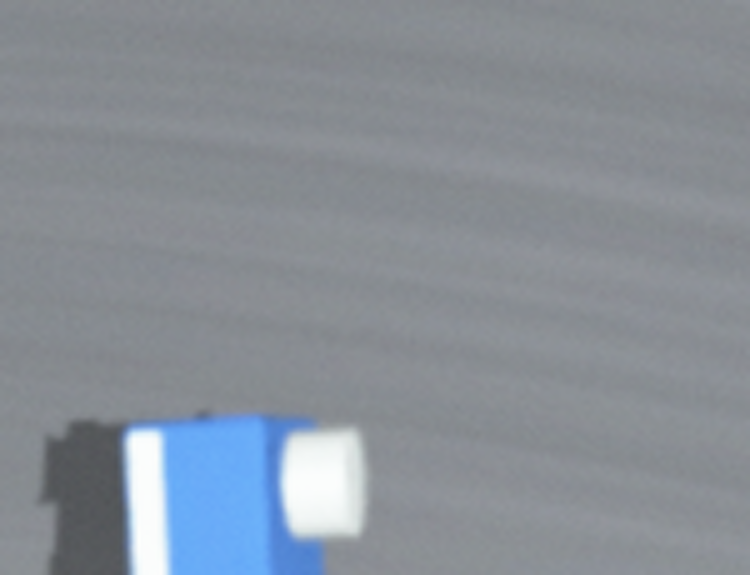

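```bash
python3 - <<'E'
from rob import *
v=(cam('wrist'),None); H=np.array([.644,.2073,1.7577])
for h,p in((1,H),(0,off(H,.03))):
    o=place('blue',h,p); print(h,proj(v[0],np.c_[o[[43,42,44]],[.026]*3]).round(1).tolist())
im=cv2.imread('pics/blue_st.png'); cv2.imwrite('pics/bc2.png',cv2.resize(im[100:220,100:250],None,fx=5,fy=5,interpolation=cv2.INTER_CUBIC))
E
```

```text
1 [[157.8, 115.6], [135.2, 118.2], [163.6, 195.6]]
0 [[212.7, 110.8], [241.1, 109.2], [216.8, 195.3]]
```

View pics/bc2.png

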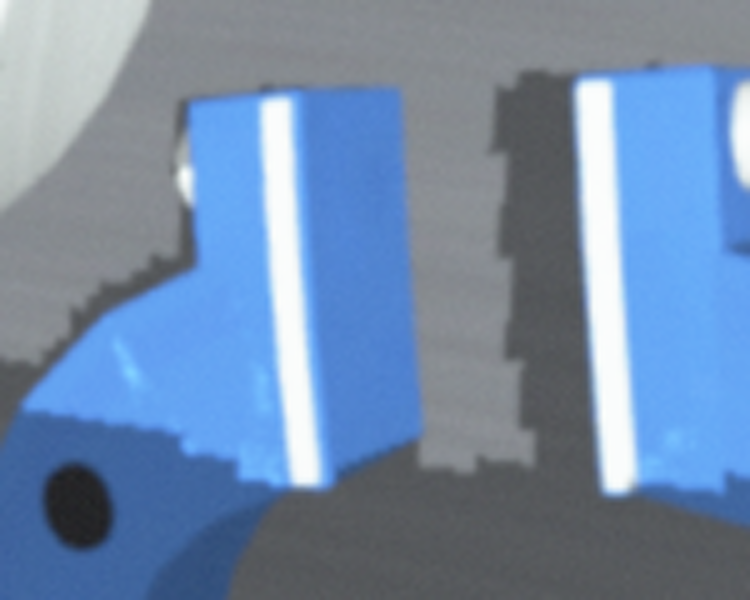

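Held ear: tip (159.6,118.4), inner corner (166,197.6). Loose ear: tip (215,115.6), inner corner (220.4,198.8). White strips mark the joint-face edges on top.

```bash
cat > rel.py <<'E'
from rob import *
def rel(c,pts):  # held tip, held inner, loose tip, loose inner (top edge of joint face)
    w=[unproj(c,p,.026)[:2] for p in pts]
    d=lambda a,b:np.arctan2(*(a-b)[::-1])
    ah,al=d(w[0],w[1]),d(w[2],w[3])    # tip is on the -y side of the part: direction = x - pi/2
    ax=ah+np.pi/2; X=np.array([np.cos(ax),np.sin(ax)]); Y=np.array([-X[1],X[0]])
    print('len',np.linalg.norm(w[0]-w[1]),np.linalg.norm(w[2]-w[3]),'xang held,loose',ah+np.pi/2,al+np.pi/2)
    print('gap,lateral tip',(w[2]-w[0])@X,(w[2]-w[0])@Y,'inner',(w[3]-w[1])@X,(w[3]-w[1])@Y)
E
python3 - <<'E'
from rel import *
rel(cam('wrist'),[(159.6,118.4),(166,197.6),(215,115.6),(220.4,198.8)])
E
```

```text
len 0.04056437913067514 0.04043568220997106 xang held,loose 1.7642369942212432 1.7731480363220822
gap,lateral tip -0.030068885947437327 0.0010399070378127127 inner -0.030429205245316334 0.0009096046962686196
```

```bash
cat >> rel.py <<'E'
def press(gap,lat,dyaw,ax,phi):
    """advance gap along ax, shifting by -lat along Y, yaw by dyaw; then press"""
    X=np.array([np.cos(ax),np.sin(ax)]); Y=np.array([-X[1],X[0]])
    t=np.array(get_tcp_pos()); f=Q(phi+dyaw-np.pi)
    def to(a): p=t.copy(); p[:2]+=a*X-lat*Y; p[2]=.005; return list(p)
    movel(to(gap-.006),f,v=.06); wait(.2); f0=np.array(get_ft_force())
    hit=movel(to(gap+.004),f,v=.01,until_force=11)
    for _ in range(3): wait(.1); print((np.array(get_ft_force())-f0)[:2]@X, end=' ')
    print('hit',hit,'adv',(np.array(get_tcp_pos())-t)[:2]@X,'of',gap,get_time())
E
python3 - <<'E'
from rel import *
press(.0302,.001,-.009,1.764,1.7577)
v=snap('b_closed'); cv2.imwrite('pics/bcl.png',cv2.resize(v[1][80:240,120:300,::-1],None,fx=3.6,fy=3.6,interpolation=cv2.INTER_CUBIC))
E
```

```text
2.9306728207996176 3.2595494965508665 4.632135524972111 hit True adv 0.030456534777160503 of 0.0302 12.275
```

View pics/bcl.png

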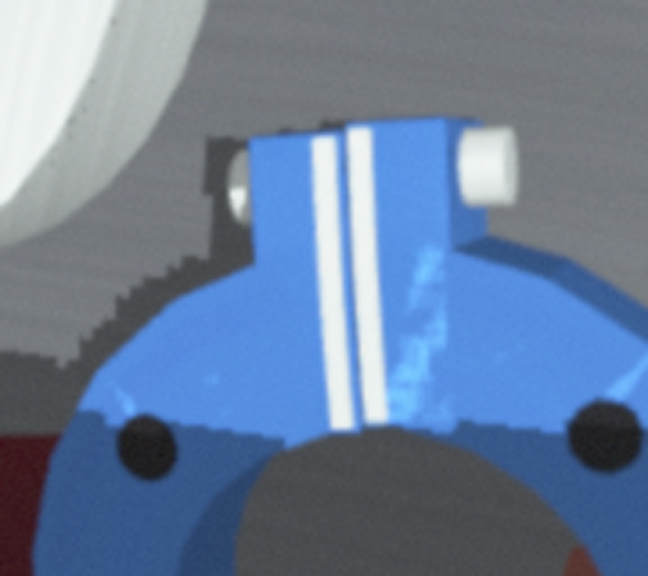

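Faces are nearly touching and aligned within about 0.5 mm at the tip (345,130), but the force shows no real contact yet. I'll creep forward watching the absolute force.

```bash
cat >> rel.py <<'E'
def creep(ax,phi,stop,n=12,step=.0004):
    X=np.array([np.cos(ax),np.sin(ax)]); t=np.array(get_tcp_pos()); print('start',t,get_ft_force())
    for i in range(1,n+1):
        p=t.copy(); p[:2]+=i*step*X; movel(list(p),v=.02); wait(.1)
        F=np.array(get_ft_force()); print(round(i*step*1e3,1),((np.array(get_tcp_pos())-t)[:2]@X*1e3).round(2),(F[:2]@X).round(1),F.round(1))
        if F[:2]@X<-stop: break
    print(get_time())
E
python3 - <<'E'
from rel import *
creep(1.764,1.7577,15)
E
```

```text
start [0.6526 0.1599 0.0053] [-1.1312  1.4238  4.3861]
0.4 0.04 -2.9 [-0.1 -3.   4.3]
0.8 0.05 -5.8 [ 0.8 -5.7  3. ]
1.2 0.06 -7.6 [ 1.7 -7.4  4.8]
1.6 0.07 -9.2 [ 0.7 -9.3  4. ]
2.0 0.05 -11.1 [  1.3 -11.    4.4]
2.4 0.12 -12.5 [  1.5 -12.5   5. ]
2.8 0.11 -14.2 [  2.7 -13.9   4. ]
3.2 0.13 -16.2 [  3.  -15.9   4.4]
15.125
```

```bash
python3 - <<'E'
from rel import *
creep(1.764,1.7577,18.5,n=4)
wait(.2); print(get_ft_force())
X=np.array([np.cos(1.764),np.sin(1.764)])
p=np.array(get_tcp_pos()); p[:2]+=.0006*X; movel(list(p),v=.02); print(get_ft_force())
command_gripper(.5); wait(.1)
p=get_tcp_pos(); print(p,get_ft_force(),get_grip_width())
movel([p[0],p[1],.15],v=.15); print(get_time())
# view from a place where the pair is unobstructed
q=[.55,.15,.22]; move_pose(q,Q(-1.45)); wait(.2)
v=snap('b_after')
H=np.array([.644,.2073,1.7577])
h=fit([v],'blue',1,H,4); l=fit([v],'blue',0,H,4); print(h,l,get_time())
hy=fit([v],'yellow',1,[.4398,.1724,1.5449],12); print(hy)
u=proj(v[0],[[.644,.207,.026]])[0].astype(int); y0=max(u[1]-80,0); cv2.imwrite('pics/ba.png',cv2.resize(v[1][y0:y0+160,u[0]-100:u[0]+100,::-1],None,fx=3.5,fy=3.5,interpolation=cv2.INTER_CUBIC)); print(u,y0)
E
```

```text
start [0.6526 0.16   0.0053] [  2.9795 -15.8982   4.3954]
0.4 -0.08 -6.1 [ 1.2 -6.   4. ]
0.8 -0.06 -7.2 [ 1.9 -7.   4.6]
1.2 -0.02 -9.3 [ 1.9 -9.1  5.4]
1.6 -0.04 -12.5 [  1.2 -12.5   4.1]
16.5583
[  1.5311 -11.5228   4.9988]
[ 1.3496 -7.8442  3.5759]
[0.6524 0.1607 0.0052] [-0.6558  0.0124  0.4188] 0.5000982369865896
18.725
(array([0.6443, 0.2056, 1.5742]), np.float64(0.15573690534381596)) (array([0.6451, 0.2051, 1.7573]), np.float64(0.14376161981355798)) 19.5417
(array([0.4412, 0.1694, 1.5769]), np.float64(0.9749084831861736))
[276  97] 17
```

View pics/ba.png

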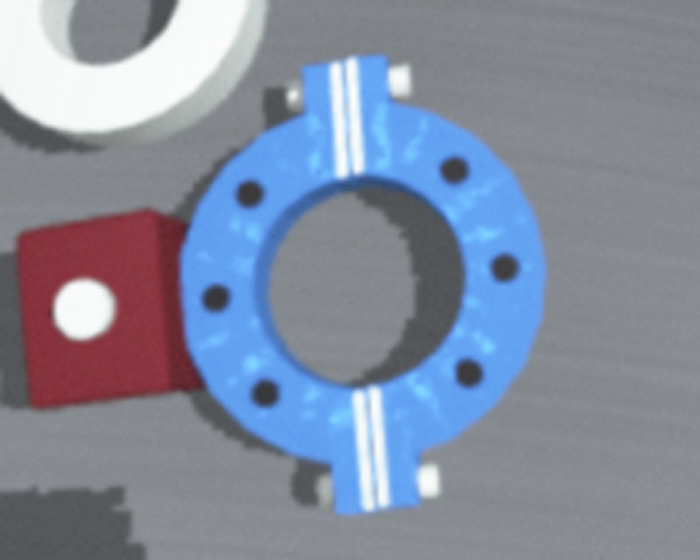

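The blue pair is closed: flush, with the white strips parallel at both ears. Now the yellow half.

```bash
python3 - <<'E'
from rel import *
H=np.array([.4398,.1724,1.5449])
v=pick_slide('yellow',np.array([.637,-.2213,2.0699]),H,.03,.46)
for h,p in((1,H),(0,off(H,.03))):
    o=place('yellow',h,p); print(h,proj(v[0],np.c_[o[[43,42,44]],[.026]*3]).round(1).tolist())
    if h: u=proj(v[0],np.c_[o[[43]],[.026]])[0].astype(int)
x0,y0=u[0]-45,u[1]-25; print(x0,y0)
cv2.imwrite('pics/yc.png',cv2.resize(v[1][y0:y0+110,x0:x0+150,::-1],None,fx=5,fy=5,interpolation=cv2.INTER_CUBIC))
E
```

```text
grip mm 21.106630523473505 27.660877131856978 22.8833
[0.439  0.1086 0.0056] [ 3.2896 -3.2385  8.0876] 25.925
1 [[185.9, 152.2], [161.6, 153.5], [191.7, 218.4]]
0 [[243.8, 150.0], [273.1, 149.4], [247.3, 219.1]]
140 127
```

View pics/yc.png

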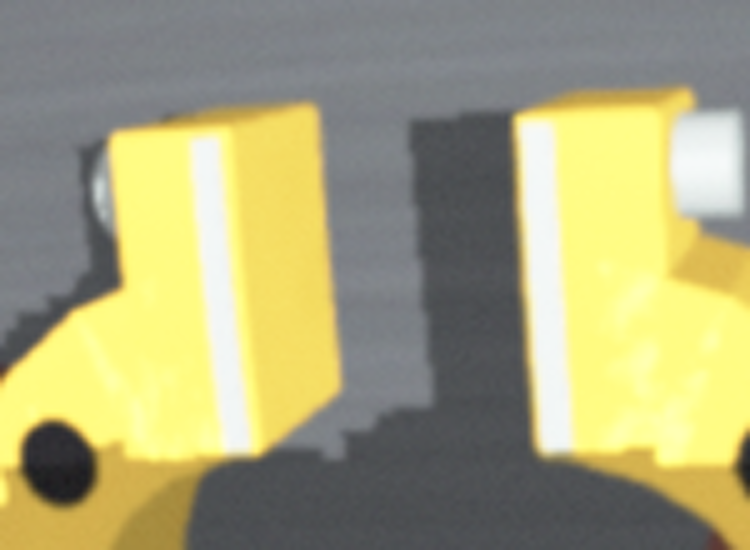

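Held ear: tip (186,151.8), inner corner (192,218.2). Loose ear: tip (243,149.8), inner corner (247.6,218). These agree with the predictions to about 1 px.

```bash
python3 - <<'E'
from rel import *
rel(cam('wrist'),[(186,151.8),(192,218.2),(243,149.8),(247.6,218)])
E
```

```text
len 0.03408377817847429 0.033539932812590344 xang held,loose 1.5480301621157286 1.5622151598492422
gap,lateral tip -0.029509571887925717 0.00018987215912326578 inner -0.029985319803943696 -0.00035734750489580127
```

```bash
python3 - <<'E'
from rel import *
press(.0298,0,-.010,1.548,1.5449)
creep(1.548,1.545,16.5)
E
```

```text
3.6651454070162868 3.5076776895825095 4.135814296603763 hit True adv 0.029054664326298343 of 0.0298 27.7083
start [0.4387 0.1377 0.0056] [-0.5989 -0.2519  5.1594]
0.4 0.16 -5.5 [ 2.6 -5.6  2.8]
0.8 0.17 -8.3 [ 4.  -8.4  3.2]
1.2 0.21 -11.4 [  5.1 -11.5   3.3]
1.6 0.24 -15.5 [  4.4 -15.6   4.3]
2.0 0.27 -19.0 [  5.8 -19.2   4.4]
29.4583
```

```bash
python3 - <<'E'
from rel import *
wait(.2)
p=np.array(get_tcp_pos()); p[1]+=.0006; movel(list(p),v=.02); print(get_ft_force())
command_gripper(.4); wait(.1)
p=get_tcp_pos(); print(p,get_ft_force(),get_grip_width())
movel([p[0],p[1],.15],v=.15)
move_pose([.45,.15,.25],Q(-1.45)); wait(.2)
c,im=snap('y_after'); cv2.imwrite('pics/ya.png',im[:300,100:500,::-1].repeat(2,0).repeat(2,1)); print(get_time())
E
```

```text
[ 3.8236 -9.5391  2.7678]
[0.4384 0.1387 0.0055] [ 0.8563 -0.5782 -0.2819] 0.39762103749944677
32.3167
```

View pics/ya.png

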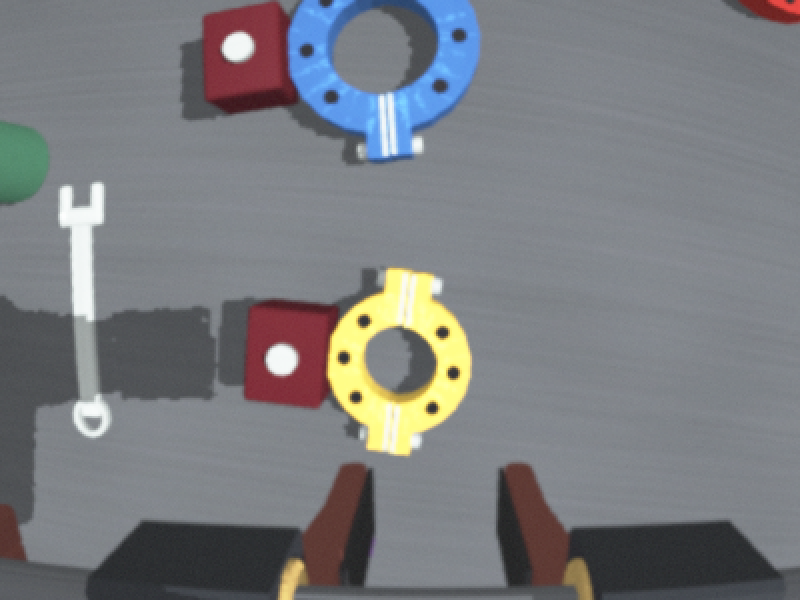

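Both rings are closed, with the joint strips parallel (blue 388,125; yellow 405,300 and 390,430), and the gripper is clear of everything.

```bash
python3 -c "
from station import *
print(job_done())"
```

```text
the job is handed in; nothing more can be done
None
```

I closed both pairs, blue first and then yellow, pressed each home, released them and handed the job in at about 32 s; no verdict came back, and I inferred the over-5 N joint contact from 16–19 N at the wrist.

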